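# Load the filter plate into the sprung filter bay

## Robot

A 6-joint arm with a two-finger parallel gripper is mounted at the origin on a cart in front of the work surface, level with it; the furniture and walls round the work are solid. World frame = base frame: x ahead of the robot, y to its left, z up, the work surface at z = 0. Lengths are in mm, angles in rad, forces in N, time in s.
With the tool pointing down it reaches from about 300 to 775 mm from the base axis. Payload 14.6 kg.
Tool frame: the origin (TCP) lies midway between the tips of the shut fingers; the grasp point (between the pads) lies 19 mm behind it; z points along the fingers, y is the line along which they close (so a half turn about z gives the same grasp; the last joint's range is limited). The gripper opens to 94 mm and grips with 3 to 60 N. Pads are 16 mm wide; open, the fingers measure 119 mm over their backs; the gripper's body (75 mm by 177 mm) begins 78 mm behind the grasp point.
Start: joints at [-1.355, 0.3, 1.521, -0, 1.321, -0.067], TCP at [153.468, -528.145, 205.446] pointing down, gripper open.
Joint ranges: [-3.03, 3.03], [-0.79, 2.21], [0.23, 2.52], [-1.04, 4.18], [0, 3.07], [-2.55, 2.55]. Speed limits (rad/s): [2.22, 2.22, 2.57, 3.14, 3.14, 3.14].

## Interface

Orientations are given as [roll, pitch, yaw] about the fixed x, y, z axes, in that order (R = Rz(yaw) Ry(pitch) Rx(roll)).
In Python, from cell import * gives the robot as it stands. The module is installed in compiled form; this text tells all that it offers.
- The arm moves only by the tool servo_tool, never from a script. Its argument "motion" is a list of rows, each an object of numbers: "wx", "wy", "wz": the turn, a rotation vector about the tool's x, y, z in units of 2 rad (1.0 is 2 rad); "dx", "dy", "dz": the shift along the tool's x, y, z in units of 10 cm (1.0 is 10 cm); "fingers": the closure, from -1 (fully open) to 1 (shut). In form: [{"wx": .., "wy": .., "wz": .., "dx": .., "dy": .., "dz": .., "fingers": ..}, ...]. A call has 1 to 10 rows; each row is the pose to reach, as a shift and turn from the pose commanded when the call began, along the tool's axes at that moment; what a row does not reach only later rows make up. A row lasts 1/10 s, in which the tool goes at most 50 mm and 8.59 degrees, less where a joint would pass 70% of its speed; a pose out of reach is approached as far as the arm can. A call with a number of a shift or a turn outside -1 to 1 is refused whole. A call with a gripper value outside its range is refused whole. The fingers move at their own pace and stop on an object; "newtons" is the grip in N (left out, the last holds). Time passes only in rows, so rows that repeat a pose let the fingers close. It gives the time, the measured TCP pose, the force, the opening and the grip force at its end, in the units of the state.
- read_state(): the state, without advancing time (a new reading comes with each control period).
- camera(name): name is "scene" or "side" or "wrist"; returns a dict with "image" (420x560x3 uint8, red, green, blue), "fx", "fy", "cx", "cy" (pixels), "R" (3x3) and "t" (3): a world point X has camera coordinates R X + t. Camera axes: x right, y down, z forward; pixel columns grow to the right and rows downward; lengths in mm; the calibration is good to about 2 mm. The wrist camera is an equidistant fisheye: a pixel r from the principal point sees the ray r / f radians off the axis. A picture is of the moment at which its call begins. There is no depth.
- sign_off(): hands the job in; it is judged then, once.
Trained networks look in a picture, given as the dict that the camera call returned (one of the last four; its "shot" number tells which), for a name from the list of things; names that differ only in an ending like _2 or _b are one class to them, and where a whole thing is asked for, a point or a joint stands for the part that bears it (a point fixed in the world has none). Each returns a list of dicts, best first, with "conf" (0 to 1); they miss things now and then, are a little off and sometimes report something else, mostly with a low value. They report only what shows in the picture. A call takes as long as a camera call. They do not tell look-alikes from the thing itself.
- spot_in(query, picture): "location" ([column, row] in pixels, amid what is visible of it).
- trace(query, picture): "pixels" (420x560 bool, what is visible of it) and "location" ([column, row] in pixels, amid what is visible of it).
The state is a dict: "clock": time; "joints": joint angles; "qd": joint speeds; "effort": joint torques, N m; "eef_pos": TCP position; "eef_rot": TCP orientation; "wrist_force": force on the tool from outside, world axes, zero at the start; "moment": the same for the moment, N m; "finger_gap": finger opening in mm; "finger_force": force on a finger pad.
Only numpy, scipy, OpenCV 4.12 (cv2) and the standard library are available. Lean on these libraries where they do the work, as an engineer would, in place of code of your own. Each camera call takes 0.05 s, during which the arm holds its last target. There are 200 camera calls.

## Task

Load the filter plate, which lies on the apron of the filter bay: slide it in until its back edge is tucked fully under the steel retaining lip, then take the press block by its handle and press the plate's raised front end down with it until the sprung platen bottoms out level and the catch snaps out over the front edge. Stand the press block back upright on the worktop, clear of the bay, and leave the other things on the worktop where they are.

Things in the scene. Friction and masses are not known exactly. Their poses are not given: they have to be found in the camera images.
- filter_plate: loose flat aluminium plate with a grey perforated field, 80 mm (its x) by 90 mm (its y) by 8 mm thick, 0.2 kg, smooth; too wide to grasp, so push it. It starts flat on the apron in front of the bay, a little askew. Origin at the centre of its underside; its +x points roughly along the bay's +x, to the lip
- plate_front (a point): middle of the lower front edge of the plate (the edge away from the lip, to be pushed and later pressed down), at (-40, 0, 0) mm in the plate's frame
- plate_back (a point): middle of the lower back edge of the plate (the edge that goes under the lip), at (40, 0, 0) mm in the plate's frame
- filter_bay: the filter bay: fixed white fixture with an aluminium apron in front, 244 mm long (x -140 to 104) and 132 wide, turned up to 0.3 rad. Origin on the worktop under the bay's front wall; +x points from the apron into the bay and to the lip, away from the robot; z up. Bay: x 0 to 82.5 mm (back wall), side walls at y -47 and +47 mm, their tops 44 mm high
- apron (a point): front end of the bay's mouth: middle of the inner edge of the flat apron, at (0, 0, 34.5) mm in the bay frame. The apron runs from here to x -140 mm, y -64 to 64. Guides, 44 mm high, narrow from 103 mm apart at x -30 to 94 mm at x 0
- lip_edge (a point): middle of the lower front edge of the steel retaining lip, at (72.5, 0, 30.5) mm in the bay frame; the lip is 94 mm wide, runs back from here over the last 10 mm of the bay (top at height 36.5)
- seat (a point): where the plate's origin is when seated: (42.5, 0, 18) mm in the bay frame, same axes; the plate's top is then 26 mm high, below the apron, its front edge at x 2. A tucked, still unpressed plate slopes up to the front at 0.2 rad, its lower front edge at x 2.5 mm, 34.5 mm high, its top about 35 mm high in the middle
- platen (a joint): sprung grey floor of the bay, 75 x 80 mm, hinged at its back end under the lip: 0 = raised (front end level with the apron, sloping down to the lip), 0.2 rad = level, bottomed out. About 3 N at its front end start it moving and 6 N hold it down; it springs back up unless the catch holds the plate
- catch (a joint): steel catch in the middle of the bay's front wall, 40 mm wide, sloping nose: 0 = out, nose 6 mm into the bay, underside 26.8 mm and top of slope 34.5 mm high. The plate's front edge, pressed down, drives it back (m, about 5 mm needed), then it springs out over the plate. Bottoming the plate takes about 8 to 12 N near its front edge
- catch_nose (a point): the sloping nose of the catch as it stands out, at (4, 0, 30) mm in the bay frame; keep the press block behind x 8 mm
- press_block: loose flat press block (tamper), 0.3 kg, standing on the worktop to the right of the bay: aluminium foot 36 mm (x) by 60 mm (y) by 12 mm, on it an upright black handle 20 mm (x) by 26 mm (y) up to height 46, with a cap 24 x 30 mm to height 52. Origin at the centre of the underside of the foot, z up. Grasp the handle across its y, fingertips just above the foot
- beaker: glass beaker 53x56x68 mm, bystander; origin at the centre of its underside
- carton: small yellow carton 42x72x18 mm lying flat, bystander; origin at the centre of its underside
- brown_bottle: small brown bottle, 48 mm across and 105 mm tall, bystander; origin at the centre of its underside
- timer: white lab timer 50x62x19 mm lying on its back, bystander; origin at the centre of its underside
- dish: round glass dish 61 mm across, 15 mm tall, bystander; origin at the centre of its underside
Things that resemble listed ones, but are neither listed nor needed, are in the scene too. Leave any green, orange or turquoise look-alike of the press_block alone.

How it is judged (in metres and radians):
On the way, in this order (a step that is already met when the one before it is completed fails the run):
1. the back edge of the plate is at least 4 mm behind the lip's front edge and under the lip (x of plate_back in the frame of lip_edge above 0.004 m and z of plate_back in the frame of lip_edge below -0.005 m), for 0.1 s.
2. the press block, not the fingers, presses the plate down until the platen bottoms out (contact force between press_block and filter_plate above 2 N and contact force between the fingers and filter_plate below 0.5 N and value of joint platen above 0.175 rad and x of plate_back in the frame of lip_edge above 0.004 m), for 0.1 s.
At the end, for the whole second after the job is handed in: Plate at rest in the bay: within 5 mm of the seat lengthwise and 6 mm across, back edge 5 mm or more under the lip, both ends under 3 mm above the seat, level to 0.04 rad, platen beyond 0.165 rad, catch out (under 1.5 mm). Press block at rest on the worktop (to 4 mm), upright to 0.1 rad (x of filter_plate in the frame of seat between -0.005 and 0.005 m and y of filter_plate in the frame of seat between -0.006 and 0.006 m and x of plate_back in the frame of lip_edge above 0.005 m and z of each of plate_front, plate_back in the frame of seat below 0.003 m and angle between the z axis of filter_plate and the z axis of filter_bay, either way round below 0.04 rad and value of joint catch below 0.0015 m and value of joint platen above 0.165 rad and linear speed of each of filter_plate, press_block below 0.01 m/s and height (world z) of press_block below 0.004 m and angle between press_block's own z axis and vertical below 0.1 rad); the robot touches nothing.
It fails at once if a bystander is moved by more than 30 mm (distance of any of beaker, carton, brown_bottle, timer, dish from where it was at the start of the episode above 0.03 m).
It also fails if it takes over 53 s, if anything falls off the work surface, if the arm or the gripper's body presses on something with over 40 N, if the wrist force passes 120 N, or if a joint passes its speed limit or range.

## Working session

There is one attempt and no reset: what is moved stays moved. The work goes in short steps, Python scripts to look and compute and a tool call to move; the robot and the scene stay as the last step left them, time stands still between calls to the robot, and variables do not carry over. Pictures are saved under pics/ and viewed, at most 11 in all, crops included, and the job is handed in when it is done.

Besides the shell and the picture viewer there is one more tool, called after ">>>" as name([rows], argument=value, ...), one row to a line, values as JSON. servo_tool: Moves the arm, as the interface text tells. Its arguments: {"type":"object","properties":{"motion":{"type":"array","items":{"type":"object","properties":{"wx":{"type":"number"},"wy":{"type":"number"},"wz":{"type":"number"},"dx":{"type":"number"},"dy":{"type":"number"},"dz":{"type":"number"},"fingers":{"type":"number"}}}},"newtons":{"type":"number"}},"required":["motion"]}

```bash
mkdir -p pics; cat > h.py <<'E'
from cell import *
import numpy as np, cv2
from scipy.spatial.transform import Rotation as Ro
def save(p,n): cv2.imwrite('pics/'+n+'.png',cv2.cvtColor(p['image'],cv2.COLOR_RGB2BGR))
def ray(p,uv,fish=False):
    x=(uv[0]-p['cx'])/p['fx'];y=(uv[1]-p['cy'])/p['fy']
    if fish:
        r=np.hypot(x,y); s=np.sin(r)/r if r>1e-9 else 1; d=np.array([x*s,y*s,np.cos(r)])
    else: d=np.array([x,y,1.])
    R=np.array(p['R']);t=np.array(p['t'])
    d=R.T@d; return -R.T@t, d/np.linalg.norm(d)
def onz(p,uv,z,fish=False):
    o,d=ray(p,uv,fish); return o+d*(z-o[2])/d[2]
def tri(rs):
    A=np.zeros((3,3));b=np.zeros(3)
    for o,d in rs:
        P=np.eye(3)-np.outer(d,d);A+=P;b+=P@o
    X=np.linalg.solve(A,b); return X,[np.linalg.norm(np.cross(X-o,d)) for o,d in rs]
def proj(p,X,fish=False):
    c=np.array(p['R'])@np.array(X,float)+np.array(p['t'])
    if fish:
        r=np.hypot(c[0],c[1]);th=np.arctan2(r,c[2]);k=th/r if r>1e-9 else 0
        return np.array([p['cx']+p['fx']*c[0]*k,p['cy']+p['fy']*c[1]*k])
    return np.array([p['cx']+p['fx']*c[0]/c[2],p['cy']+p['fy']*c[1]/c[2]])
# pose conversions: displacement in tool frame from commanded pose (R0,p0)
E
python3 - <<'E'
from h import *
s=read_state(); print({k:np.round(v,3).tolist() for k,v in s.items()})
ims=[]
for n in ['scene','side','wrist']:
    p=camera(n); save(p,n+'0'); print(n,np.round(-np.array(p['R']).T@np.array(p['t'])),p['fx'],p['cx'])
    for q in ['filter_plate','filter_bay','press_block','beaker','carton','brown_bottle','timer','dish','apron','lip_edge','catch_nose','plate_front','plate_back']:
        print(q,[(np.round(r['location']).tolist(),round(r['conf'],2),np.round(onz(p,r['location'],20,n=='wrist')[:2]).tolist()) for r in spot_in(q,p)[:4]])
E
```

```text
{'clock': 0.0, 'joints': [-1.355, 0.3, 1.522, -0.0, 1.321, -0.067], 'qd': [0.001, 0.001, -0.0, -0.001, -0.001, 0.001], 'effort': [-0.0, -53.18, -35.274, 0.071, 0.024, -0.0], 'eef_pos': [153.408, -527.893, 204.883], 'eef_rot': [-3.14, -0.0, 0.283], 'wrist_force': [0.562, -0.644, 0.276], 'moment': [0.012, -0.002, 0.03], 'finger_force': 0.0, 'finger_gap': 94.069}
scene [  62.  898. 1090.] 475.6832245764006 277.9148238913381
filter_plate [([287.0, 225.0], 0.98, [527.0, -33.0])]
filter_bay [([263.0, 220.0], 0.69, [602.0, -18.0]), ([285.0, 226.0], 0.44, [528.0, -27.0])]
press_block [([308.0, 178.0], 0.79, [562.0, -270.0]), ([340.0, 189.0], 0.63, [440.0, -266.0]), ([327.0, 209.0], 0.57, [444.0, -158.0]), ([298.0, 197.0], 0.55, [554.0, -166.0])]
beaker [([222.0, 242.0], 0.55, [669.0, 121.0])]
carton [([250.0, 330.0], 0.63, [439.0, 346.0]), ([260.0, 220.0], 0.51, [612.0, -14.0])]
brown_bottle [([261.0, 182.0], 0.69, [698.0, -173.0])]
timer [([252.0, 261.0], 0.74, [548.0, 145.0])]
dish [([325.0, 147.0], 0.42, [585.0, -463.0])]
apron [([259.0, 222.0], 0.78, [607.0, -2.0])]
lip_edge []
catch_nos
[... 677 characters left out ...]
 -139.0])]
timer [([246.0, 197.0], 0.56, [535.0, 114.0])]
dish [([378.0, 314.0], 0.6, [582.0, -485.0])]
apron [([292.0, 212.0], 0.91, [619.0, -30.0]), ([264.0, 216.0], 0.73, [534.0, 1.0])]
lip_edge [([291.0, 213.0], 0.96, [615.0, -31.0]), ([244.0, 194.0], 0.74, [537.0, 131.0])]
catch_nose [([290.0, 213.0], 0.72, [612.0, -30.0])]
plate_front [([264.0, 218.0], 0.71, [531.0, -9.0]), ([291.0, 212.0], 0.58, [618.0, -27.0])]
plate_back [([263.0, 220.0], 0.75, [523.0, -14.0])]
wrist [ 231. -506.  386.] 325.19226210127806 280.38782867901955
filter_plate []
filter_bay []
press_block []
beaker []
carton []
brown_bottle []
timer []
dish []
apron []
lip_edge []
catch_nose []
plate_front []
plate_back []
```

```bash
python3 - <<'E'
import cv2,numpy as np
a=cv2.imread('pics/scene0.png')[120:320,190:390]; b=cv2.imread('pics/side0.png')[140:340,210:410]
cv2.imwrite('pics/m0.png',np.hstack([cv2.resize(x,None,fx=4,fy=4,interpolation=cv2.INTER_CUBIC)[:600,:] for x in (a,)]))
cv2.imwrite('pics/m1.png',cv2.resize(b,None,fx=4,fy=4,interpolation=cv2.INTER_CUBIC)[100:700])
E
```

```text
(no output)
```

View pics/m0.png

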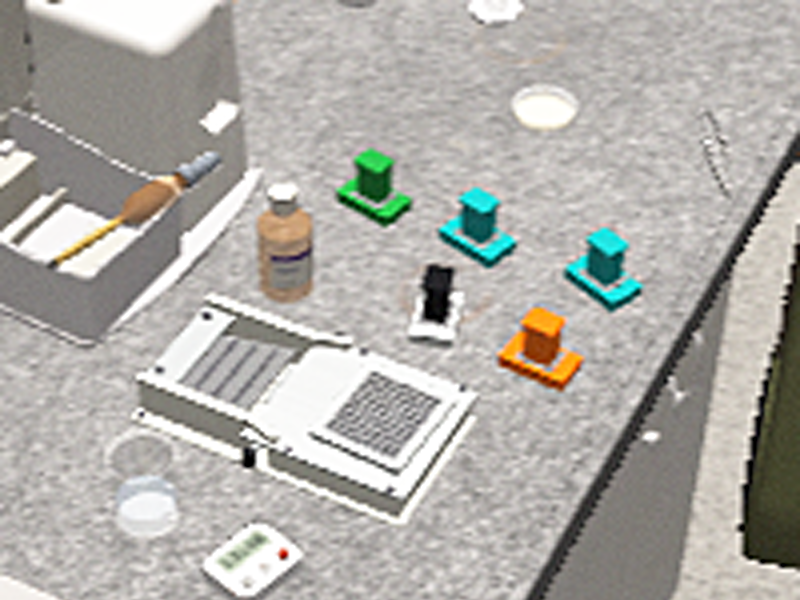

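View pics/m1.png

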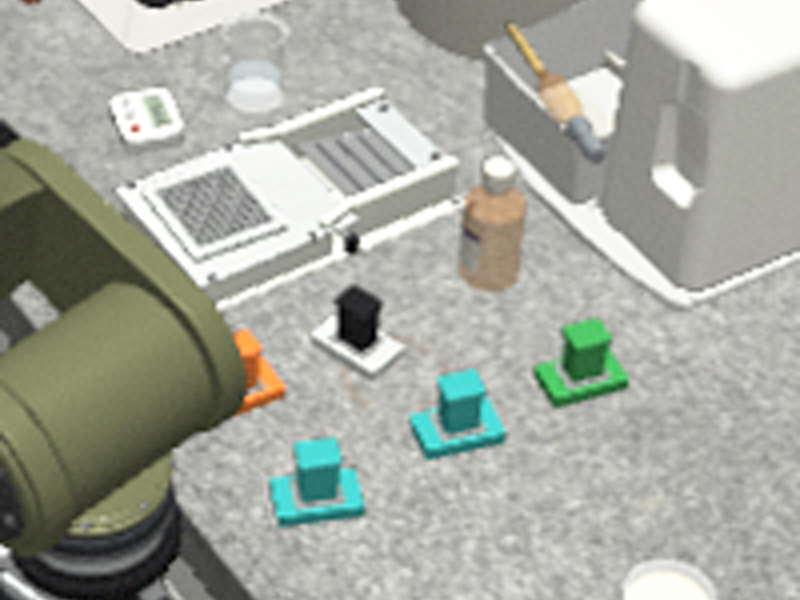

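Candidates for the press block, as scene pixels: black handle on aluminium foot (298,197), green (284,167), turquoise (310,178) and (341,187), orange (325,208). By the description I choose the black-handled one, which is at (298,249) in the side view and about (545,-172) mm. The plate lies on the apron at (287,225), with the bay behind it. Next I move the wrist camera over the apron to check this close up.

>>> servo_tool([
  {"dx":0.4,"dy":-0.32,"dz":-0.1},
  {"dx":0.8,"dy":-0.65,"dz":-0.2},
  {"dx":0.84,"dy":-0.67,"dz":-0.25},
])

```text
schema error: expected keys wx, wy, wz, dx, dy, dz, fingers
```

>>> servo_tool([
  {"dx":0.4,"dy":-0.32,"dz":-0.1},
  {"dx":0.8,"dy":-0.65,"dz":-0.2},
  {"dx":0.84,"dy":-0.67,"dz":-0.25},
])

```text
schema error: expected keys wx, wy, wz, dx, dy, dz, fingers
```

>>> servo_tool([
  {"dx":0.4,"dy":-0.32},
  {"dx":0.8,"dy":-0.65},
  {"dx":0.84,"dy":-0.67},
])

```text
schema error: expected keys wx, wy, wz, dx, dy, dz, fingers
```

>>> servo_tool([
  {"dx":0.4,"dy":-0.32},
  {"dx":0.8,"dy":-0.65},
  {"dx":0.84,"dy":-0.67},
])

```text
schema error: expected keys wx, wy, wz, dx, dy, dz, fingers
```

>>> servo_tool([
  {"dx":0.4,"dy":-0.32},
  {"dx":0.8,"dy":-0.65},
  {"dx":0.84,"dy":-0.67},
  {"dx":0.84,"dy":-0.67},
])

```text
schema error: expected keys wx, wy, wz, dx, dy, dz, fingers
```

```bash
python3 - <<'E'
from h import *
import pickle
s=read_state(); print({k:np.round(s[k],3).tolist() for k in ('clock','joints','eef_pos','eef_rot')})
p=camera('wrist'); save(p,'w1'); pickle.dump(p,open('w1.pkl','wb')); print(-np.array(p['R']).T@np.array(p['t']))
for q in ['filter_plate','filter_bay','press_block']:
  for r in trace(q,p)[:3]:
    m=r['pixels'].astype(np.uint8); c=max(cv2.findContours(m,0,1)[0],key=cv2.contourArea)
    z={'filter_plate':42.5,'filter_bay':44,'press_block':12}[q]
    pts=np.array([onz(p,u[0],z,True)[:2] for u in c],np.float32)
    print(q,round(r['conf'],2),np.round(r['location']),m.sum(),cv2.minAreaRect(pts))
E
```

```text
{'clock': 2.1, 'joints': [-1.355, 0.3, 1.521, 0.0, 1.321, -0.067], 'eef_pos': [153.491, -528.155, 205.471], 'eef_rot': [3.142, -0.0, 0.283]}
[ 231.11197657 -505.61344298  385.57137562]
```

View pics/w1.png

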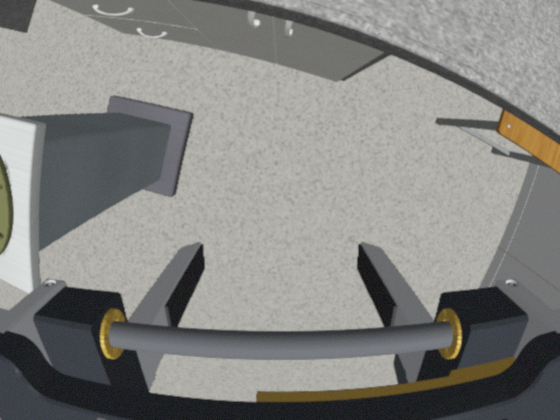

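The picture shows only the floor: the arm is still at its start, because the moves were refused (every key is required). I'll send them again in full.

>>> servo_tool([
  {"wx":0,"wy":0,"wz":0,"dx":0.4,"dy":-0.32,"dz":-0.1,"fingers":-0.2},
  {"wx":0,"wy":0,"wz":0,"dx":0.8,"dy":-0.65,"dz":-0.2,"fingers":-0.2},
  {"wx":0,"wy":0,"wz":0,"dx":0.84,"dy":-0.67,"dz":-0.25,"fingers":-0.2},
])

```text
clock: 2.6
eef_pos: [217.2, -437.8, 231.4]
eef_rot: [3.141, -0.001, 0.285]
wrist_force: [-1.1, 0.5, 0.5]
finger_gap: 73.7
finger_force: 0.0
```

>>> servo_tool([
  {"wx":0,"wy":0,"wz":0,"dx":0.4,"dy":-0.32,"dz":-0.1,"fingers":-0.2},
  {"wx":0,"wy":0,"wz":0,"dx":0.8,"dy":-0.65,"dz":-0.2,"fingers":-0.2},
  {"wx":0,"wy":0,"wz":0,"dx":0.84,"dy":-0.67,"dz":-0.25,"fingers":-0.2},
])

```text
clock: 2.9
eef_pos: [279.1, -350.2, 256.5]
eef_rot: [3.141, -0.001, 0.285]
wrist_force: [-1.2, -0.1, 0.1]
finger_gap: 56.3
finger_force: 0.0
```

>>> servo_tool([
  {"wx":0,"wy":0,"wz":0,"dx":0.4,"dy":-0.32,"dz":0,"fingers":-0.2},
  {"wx":0,"wy":0,"wz":0,"dx":0.8,"dy":-0.65,"dz":0,"fingers":-0.2},
  {"wx":0,"wy":0,"wz":0,"dx":0.84,"dy":-0.67,"dz":0,"fingers":-0.2},
])

```text
clock: 3.2
eef_pos: [341.0, -262.4, 255.7]
eef_rot: [3.141, -0.001, 0.286]
wrist_force: [0.4, -0.9, -0.7]
finger_gap: 56.7
finger_force: 0.0
```

>>> servo_tool([
  {"wx":0,"wy":0,"wz":0,"dx":0.4,"dy":-0.32,"dz":0,"fingers":-0.2},
  {"wx":0,"wy":0,"wz":0,"dx":0.8,"dy":-0.65,"dz":0,"fingers":-0.2},
  {"wx":0,"wy":0,"wz":0,"dx":0.84,"dy":-0.67,"dz":0,"fingers":-0.2},
])

```text
clock: 3.5
eef_pos: [403.0, -174.9, 255.5]
eef_rot: [-3.141, -0.0, 0.286]
wrist_force: [0.1, -0.7, -0.1]
finger_gap: 56.5
finger_force: 0.0
```

>>> servo_tool([
  {"wx":0,"wy":0,"wz":0,"dx":0.4,"dy":-0.32,"dz":0,"fingers":-0.2},
  {"wx":0,"wy":0,"wz":0,"dx":0.8,"dy":-0.65,"dz":0,"fingers":-0.2},
  {"wx":0,"wy":0,"wz":0,"dx":0.84,"dy":-0.67,"dz":0,"fingers":-0.2},
  {"wx":0,"wy":0,"wz":0,"dx":0.84,"dy":-0.67,"dz":0,"fingers":-0.2},
])

```text
clock: 3.9
eef_pos: [463.7, -89.6, 255.1]
eef_rot: [-3.142, 0.001, 0.284]
wrist_force: [0.3, -0.7, -0.3]
finger_gap: 56.4
finger_force: 0.0
```

```bash
python3 - <<'E'
from h import *
import pickle
s=read_state(); print({k:np.round(s[k],3).tolist() for k in ('clock','joints','eef_pos','eef_rot')})
p=camera('wrist'); save(p,'w2'); pickle.dump(p,open('w2.pkl','wb')); print(-np.array(p['R']).T@np.array(p['t']))
for q in ['filter_plate','filter_bay','press_block']:
  for r in trace(q,p)[:3]:
    m=r['pixels'].astype(np.uint8); c=max(cv2.findContours(m,0,1)[0],key=cv2.contourArea)
    z={'filter_plate':42.5,'filter_bay':44,'press_block':12}[q]
    pts=np.array([onz(p,u[0],z,True)[:2] for u in c],np.float32)
    print(q,round(r['conf'],2),np.round(r['location']),m.sum(),cv2.minAreaRect(pts))
E
```

```text
{'clock': 3.9, 'joints': [-0.268, 0.088, 1.657, -0.0, 1.397, 1.018], 'eef_pos': [463.674, -89.649, 255.075], 'eef_rot': [-3.142, 0.001, 0.284]}
[541.43070942 -66.96725427 435.14586491]
filter_plate 0.76 [241. 124.] 4817 ((521.4008178710938, -20.443817138671875), (90.42156982421875, 81.5306167602539), 85.98614501953125)
filter_bay 0.94 [267.  61.] 12802 ((583.1390380859375, -24.040939331054688), (228.71380615234375, 147.54449462890625), 4.0887651443481445)
press_block 0.81 [332. 205.] 1261 ((451.64764404296875, -167.56719970703125), (43.582244873046875, 62.336273193359375), 84.0987548828125)
press_block 0.69 [403. 234.] 1214 ((439.814453125, -285.5276184082031), (60.3112678527832, 60.4138298034668), 66.41390991210938)
press_block 0.62 [357. 139.] 1215 ((549.5617065429688, -172.6358642578125), (36.54326629638672, 61.52490234375), 15.602690696716309)
```

View pics/w2.png

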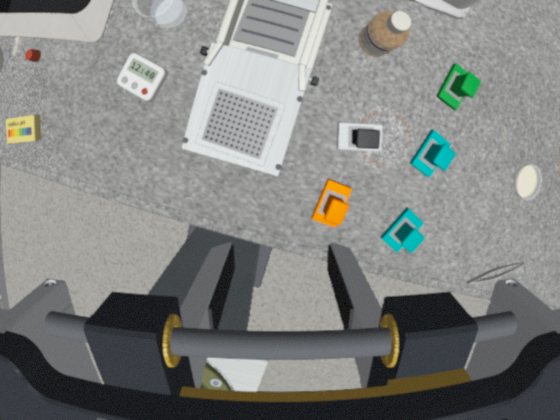

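The wrist view shows the plate at (241,124) on the apron, the bay running up to (285,20), and the black-handled block at (360,138). The plate's fitted size of 90x81 mm agrees with the text. I'll move lower behind the plate for a finer second view.

>>> servo_tool([
  {"wx":0,"wy":0,"wz":0.06,"dx":0,"dy":-0.4,"dz":0.5,"fingers":-0.2},
  {"wx":0,"wy":0,"wz":0.125,"dx":0,"dy":-0.75,"dz":0.9,"fingers":-0.2},
  {"wx":0,"wy":0,"wz":0.125,"dx":0.03,"dy":-0.77,"dz":1.0,"fingers":-0.2},
  {"wx":0,"wy":0,"wz":0.125,"dx":0.03,"dy":-0.77,"dz":1.0,"fingers":-0.2},
])

```text
clock: 4.5
eef_pos: [443.0, -14.2, 153.4]
eef_rot: [-3.141, 0.004, 0.034]
wrist_force: [-0.1, 0.2, 0.4]
finger_gap: 56.6
finger_force: 0.0
```

```bash
python3 - <<'E'
from h import *
import pickle
s=read_state(); print({k:np.round(s[k],3).tolist() for k in ('clock','eef_pos','eef_rot')})
p=camera('wrist'); save(p,'w3'); pickle.dump(p,open('w3.pkl','wb')); print(-np.array(p['R']).T@np.array(p['t']))
for q in ['filter_plate','press_block']:
  for r in trace(q,p)[:3]:
    m=r['pixels'].astype(np.uint8); c=max(cv2.findContours(m,0,1)[0],key=cv2.contourArea)
    z={'filter_plate':42.5,'filter_bay':44,'press_block':12}[q]
    pts=np.array([onz(p,u[0],z,True)[:2] for u in c],np.float32)
    print(q,round(r['conf'],2),np.round(r['location']),m.sum(),cv2.minAreaRect(pts))
im=cv2.imread('pics/w3.png')
# rectified orthographic view at z=40, 3px/mm... x 430..700 up, y -100..+70
X,Y=np.meshgrid(np.arange(-125,75,.33)[::-1],np.arange(430,630,.33)[::-1])
X,Y=np.meshgrid(np.linspace(100,-200,800),np.linspace(700,475-0,600))
E
python3 - <<'E'
import cv2
im=cv2.imread('pics/w3.png')[0:300,80:480]
cv2.imwrite('pics/w3c.png',cv2.resize(im,None,fx=2,fy=2,interpolation=cv2.INTER_CUBIC))
E
```

```text
{'clock': 4.5, 'eef_pos': [443.042, -14.25, 153.362], 'eef_rot': [-3.141, 0.004, 0.034]}
[524.61045802 -11.72519327 333.14775486]
filter_plate 0.79 [293. 121.] 8956 ((522.3032836914062, -20.127395629882812), (90.5968246459961, 81.03538513183594), 86.1693344116211)
press_block 0.93 [503. 208.] 1728 ((438.2735595703125, -292.68048095703125), (79.22758483886719, 61.0188102722168), 67.60163879394531)
press_block 0.73 [517.  26.] 1664 ((670.5076904296875, -299.6910095214844), (73.45808410644531, 78.5000228881836), 79.48080444335938)
press_block 0.68 [424. 196.] 2229 ((452.1236877441406, -172.0017547607422), (59.3309326171875, 61.71950149536133), 86.8111343383789)
```

View pics/w3c.png

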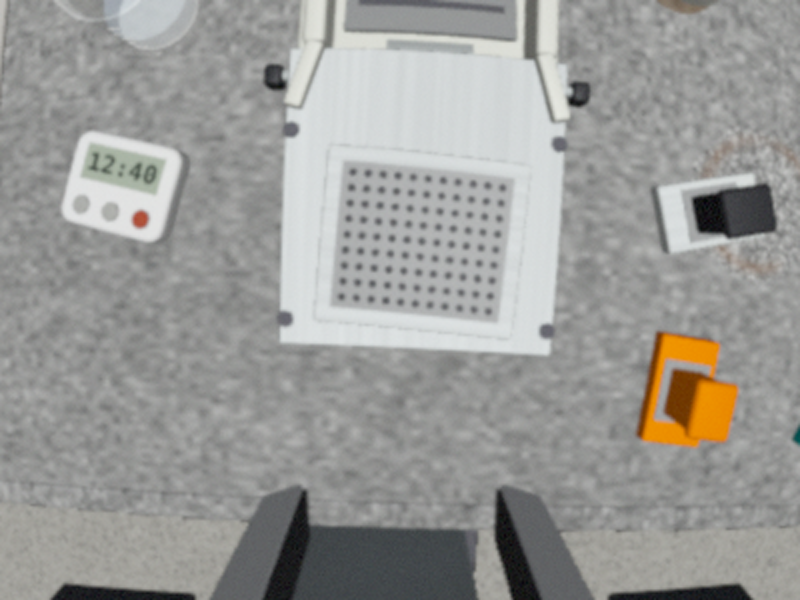

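The close view shows the plate at (293,121), slightly askew on the apron. The apron's front corners are at crop (281,342) and (549,354), and its inner edge runs from about (330,48) to (523,57). The black press block, at crop (710,212), has its foot's long side nearly along image x.

```bash
python3 - <<'E'
from h import *
import pickle
p=pickle.load(open('w3.pkl','rb')); q=pickle.load(open('w2.pkl','rb'))
f=lambda u,z: onz(p,(u[0]/2+80,u[1]/2),z,True)[:2]
for n,u in dict(FL=(281,342),FR=(549,354),inL=(330,48),inR=(523,57),edgeBL=(293,50),edgeBR=(566,67)).items(): print(n,f(u,34.5).round(1))
# bay fit from corner points
from scipy.optimize import least_squares
M=[((281,342),(-140,64)),((549,354),(-140,-64)),((293,50),(0,64)),((566,67),(0,-64))]
def res(v):
    c,s=np.cos(v[2]),np.sin(v[2]); o=[]
    for u,b in M:
        X=[v[0]+c*b[0]-s*b[1],v[1]+s*b[0]+c*b[1],34.5]; o+=list(proj(p,X,True)-(np.array(u)/2+[80,0]))
    return o
r=least_squares(res,[590,-20,0]); print('bay',r.x,np.round(r.fun,1))
# heights by two views: apron corners in w2 seen at (186,140),(278,172)
for a,b in [((281,342),(185,141)),((549,354),(277,173))]:
    X,e=tri([ray(p,(a[0]/2+80,a[1]/2),True),ray(q,b,True)]); print('FLR tri',X.round(1),np.round(e,1))
# press foot corners crop: (657,187),(753,176),(669,251),(760~,240)
for u in [(657,187),(753,175),(669,251)]: print('foot',f(u,12).round(1))
print('cap',f((748,211),52).round(1))
X,e=tri([ray(p,(748/2+80,105.5),True),ray(q,(368,138),True)]);print('cap tri',X,e)
E
```

```text
FL [473.1  43.3]
FR [471.8 -83.3]
inL [612.   23.9]
inR [611.8 -64.3]
edgeBL [611.3  41. ]
edgeBR [609.1 -84.7]
bay [ 6.11431367e+02 -2.19270689e+01 -1.35634411e-02] [-0.7  0.8  0.6  1.3 -1.1 -0.9  1.3 -1.3]
FLR tri [481.1  38.2  53.7] [4.8 4.8]
FLR tri [474.8 -81.2  43.6] [1.4 1.4]
foot [ 558.4 -140.8]
foot [ 573.2 -198.1]
foot [ 525.9 -149.8]
cap [ 549.5 -173.1]
cap tri [ 550.00533476 -173.70154058   50.71863029] [np.float64(0.4424714791273859), np.float64(0.4424714791272517)]
```

>>> servo_tool([
  {"wx":0,"wy":0,"wz":0.0235,"dx":0.19,"dy":0.065,"dz":0.45,"fingers":-0.2},
  {"wx":0,"wy":0,"wz":0.0235,"dx":0.19,"dy":0.065,"dz":0.9,"fingers":-0.2},
  {"wx":0,"wy":0,"wz":0.0235,"dx":0.19,"dy":0.065,"dz":1.0,"fingers":-0.2},
])

```text
clock: 4.95
eef_pos: [462.7, -21.3, 53.1]
eef_rot: [-3.141, 0.004, -0.015]
wrist_force: [-0.2, -0.3, 0.2]
finger_gap: 56.5
finger_force: 0.0
```

>>> servo_tool([
  {"wx":0,"wy":0,"wz":0,"dx":0,"dy":0,"dz":0.15,"fingers":-0.2},
  {"wx":0,"wy":0,"wz":0,"dx":0,"dy":0,"dz":0.15,"fingers":-0.2},
  {"wx":0,"wy":0,"wz":0,"dx":0,"dy":0,"dz":0.15,"fingers":-0.2},
])

```text
clock: 5.25
eef_pos: [464.8, -20.8, 42.3]
eef_rot: [3.141, -0.002, -0.014]
wrist_force: [-0.0, 0.1, 0.7]
finger_gap: 56.2
finger_force: 0.0
```

>>> servo_tool([
  {"wx":0,"wy":0,"wz":0,"dx":0,"dy":0,"dz":0,"fingers":-0.2},
  {"wx":0,"wy":0,"wz":0,"dx":0,"dy":0,"dz":0,"fingers":-0.2},
])

```text
clock: 5.45
eef_pos: [464.5, -20.5, 41.6]
eef_rot: [3.141, -0.002, -0.014]
wrist_force: [-0.6, -0.2, -0.8]
finger_gap: 56.3
finger_force: 0.0
```

```bash
python3 - <<'E'
from h import *
s=read_state(); print({k:np.round(s[k],3).tolist() for k in ('clock','joints','eef_pos','eef_rot')})
E
```

```text
{'clock': 5.45, 'joints': [-0.123, 0.331, 1.91, 0.0, 0.898, 1.462], 'eef_pos': [464.492, -20.473, 41.636], 'eef_rot': [3.141, -0.002, -0.014]}
```

>>> servo_tool([
  {"wx":0,"wy":0,"wz":0,"dx":0,"dy":0,"dz":0.04,"fingers":-0.2},
  {"wx":0,"wy":0,"wz":0,"dx":0,"dy":0,"dz":0.04,"fingers":-0.2},
  {"wx":0,"wy":0,"wz":0,"dx":0.07,"dy":0,"dz":0.04,"fingers":-0.2},
  {"wx":0,"wy":0,"wz":0,"dx":0.14,"dy":0,"dz":0.04,"fingers":-0.2},
  {"wx":0,"wy":0,"wz":0,"dx":0.24,"dy":0,"dz":0.04,"fingers":-0.2},
  {"wx":0,"wy":0,"wz":0,"dx":0.36,"dy":0,"dz":0.04,"fingers":-0.2},
  {"wx":0,"wy":0,"wz":0,"dx":0.48,"dy":0,"dz":0.04,"fingers":-0.2},
  {"wx":0,"wy":0,"wz":0,"dx":0.6,"dy":0,"dz":0.04,"fingers":-0.2},
  {"wx":0,"wy":0,"wz":0,"dx":0.72,"dy":0,"dz":0.04,"fingers":-0.2},
  {"wx":0,"wy":0,"wz":0,"dx":0.8,"dy":0,"dz":0.04,"fingers":-0.2},
])

```text
clock: 6.45
eef_pos: [545.1, -21.5, 36.3]
eef_rot: [-3.142, -0.0, -0.014]
wrist_force: [0.0, -0.6, 0.3]
finger_gap: 56.6
finger_force: 0.3
```

```bash
python3 - <<'E'
from h import *
p=camera('wrist'); save(p,'w4'); s=read_state(); print(s['eef_pos'],s['eef_rot'],s['wrist_force'])
im=cv2.imread('pics/w4.png')[40:340,80:480]
cv2.imwrite('pics/w4c.png',cv2.resize(im,None,fx=2,fy=2,interpolation=cv2.INTER_CUBIC))
E
```

```text
[545.6679492  -21.52495568  36.38864215] [ 3.14156054e+00 -6.76775994e-04 -1.42151431e-02] [ 0.02118974 -0.37536816  0.04685989]
```

View pics/w4c.png

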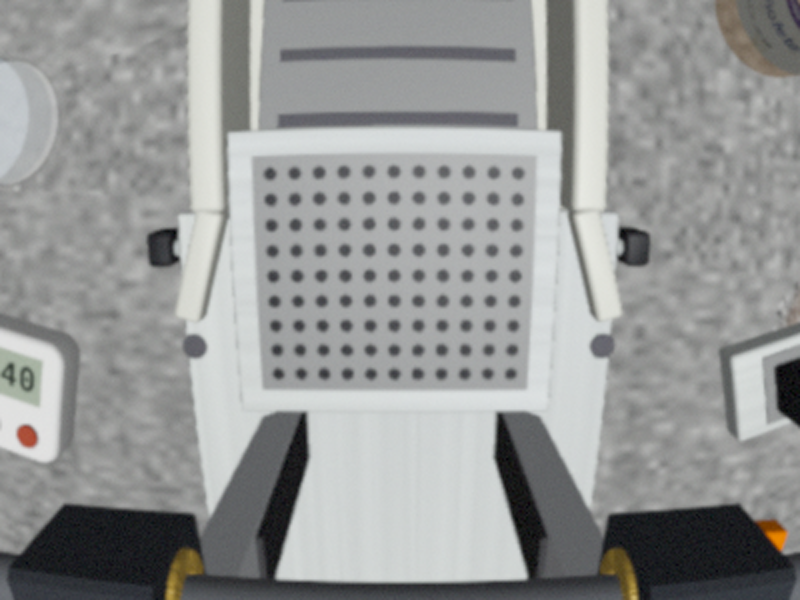

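The plate is now square and centred, with its front edge at crop row ~410 against both fingers, and it is entering between the guides. I'll keep pushing.

>>> servo_tool([
  {"wx":0,"wy":0,"wz":0,"dx":0.08,"dy":0,"dz":-0.01,"fingers":-0.2},
  {"wx":0,"wy":0,"wz":0,"dx":0.18,"dy":0,"dz":-0.01,"fingers":-0.2},
  {"wx":0,"wy":0,"wz":0,"dx":0.28,"dy":0,"dz":-0.01,"fingers":-0.2},
  {"wx":0,"wy":0,"wz":0,"dx":0.38,"dy":0,"dz":-0.01,"fingers":-0.2},
  {"wx":0,"wy":0,"wz":0,"dx":0.46,"dy":0,"dz":-0.01,"fingers":-0.2},
  {"wx":0,"wy":0,"wz":0,"dx":0.52,"dy":0,"dz":-0.01,"fingers":-0.2},
])

```text
clock: 7.1
eef_pos: [596.6, -22.2, 37.5]
eef_rot: [3.142, -0.0, -0.014]
wrist_force: [-0.2, -0.0, -0.4]
finger_gap: 56.2
finger_force: 0.0
```

>>> servo_tool([
  {"wx":0,"wy":0,"wz":0,"dx":0.03,"dy":0,"dz":0,"fingers":-0.2},
  {"wx":0,"wy":0,"wz":0,"dx":0.06,"dy":0,"dz":0,"fingers":-0.2},
  {"wx":0,"wy":0,"wz":0,"dx":0.06,"dy":0,"dz":0,"fingers":-0.2},
])

```text
clock: 7.4
eef_pos: [602.0, -22.3, 37.4]
eef_rot: [-3.142, -0.0, -0.014]
wrist_force: [0.2, 0.2, 0.7]
finger_gap: 56.5
finger_force: 0.0
```

>>> servo_tool([
  {"wx":0,"wy":0,"wz":0,"dx":0.02,"dy":0,"dz":0,"fingers":-0.2},
  {"wx":0,"wy":0,"wz":0,"dx":0.02,"dy":0,"dz":0,"fingers":-0.2},
])

```text
clock: 7.6
eef_pos: [604.0, -22.3, 37.5]
eef_rot: [-3.142, -0.0, -0.014]
wrist_force: [0.4, -0.3, -0.1]
finger_gap: 56.3
finger_force: 0.0
```

```bash
python3 - <<'E'
from h import *
p=camera('wrist'); save(p,'w5'); s=read_state(); print(s['eef_pos'],s['eef_rot'],s['wrist_force'])
im=cv2.imread('pics/w5.png')[40:340,80:480]
cv2.imwrite('pics/w5c.png',cv2.resize(im,None,fx=2,fy=2,interpolation=cv2.INTER_CUBIC))
E
```

```text
[603.88834259 -22.34511436  37.49429242] [ 3.14159188e+00 -6.58512196e-05 -1.41997751e-02] [-2.32426183e-01  1.09586925e-04  4.92779322e-01]
```

View pics/w5c.png

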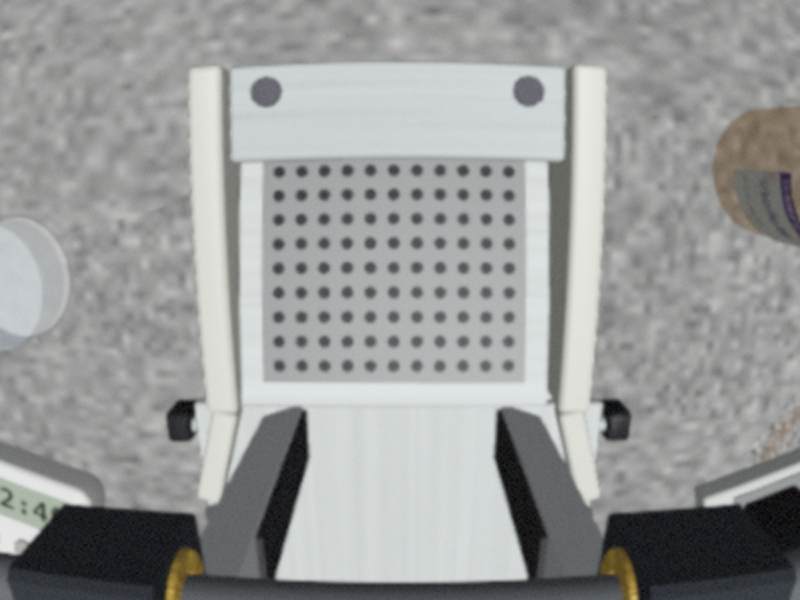

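The plate's back margin is now under the lip (edge at crop row 160) and its front edge, at row 403, is at the apron's inner edge. I'll take small steps until it meets resistance.

>>> servo_tool([
  {"wx":0,"wy":0,"wz":0,"dx":0.01,"dy":0,"dz":0,"fingers":-0.2},
  {"wx":0,"wy":0,"wz":0,"dx":0.015,"dy":0,"dz":0,"fingers":-0.2},
  {"wx":0,"wy":0,"wz":0,"dx":0.015,"dy":0,"dz":0,"fingers":-0.2},
])

```text
clock: 7.95
eef_pos: [605.4, -22.3, 37.5]
eef_rot: [3.142, -0.0, -0.014]
wrist_force: [-0.5, 0.1, 0.4]
finger_gap: 56.4
finger_force: 0.0
```

>>> servo_tool([
  {"wx":0,"wy":0,"wz":0,"dx":0.01,"dy":0,"dz":0,"fingers":-0.2},
  {"wx":0,"wy":0,"wz":0,"dx":0.01,"dy":0,"dz":0,"fingers":-0.2},
])

```text
clock: 8.15
eef_pos: [606.3, -22.4, 37.4]
eef_rot: [-3.142, 0.0, -0.014]
wrist_force: [-1.3, 0.4, -0.5]
finger_gap: 56.6
finger_force: 0.5
```

```bash
python3 - <<'E'
from h import *
p=camera('wrist'); save(p,'w6'); s=read_state(); print(s['eef_pos'],s['wrist_force'])
# lip edge & front edge along centre column: intensity profile
g=cv2.cvtColor(p['image'],cv2.COLOR_RGB2GRAY).astype(int)
print(g[100:150,[245,310]].T.tolist()); print(g[225:260,[270,290]].T.tolist())
b=np.array([611.4,-22.,0])
R=Ro.from_euler('z',-.0136).as_matrix()
for n,x in dict(lip=(72.5,0,36.5),front_tuck=(2.5+1.6,0,42.3),front_in=(0,0,34.5),lowfront=(2.5,0,34.5)).items(): print(n,proj(p,b+R@np.array(x),True).round(1))
E
```

```text
[606.30460506 -22.3883809   37.38058191] [-1.06529966 -0.71796048  0.45719198]
[[205, 204, 205, 206, 209, 208, 208, 206, 209, 207, 209, 208, 208, 208, 207, 207, 207, 207, 208, 209, 208, 201, 183, 162, 152, 138, 136, 146, 156, 163, 166, 167, 167, 169, 166, 164, 158, 146, 141, 143, 159, 167, 168, 167, 169, 168, 171, 168, 159, 150], [210, 210, 208, 208, 209, 208, 208, 207, 209, 210, 212, 212, 210, 210, 210, 209, 209, 210, 210, 211, 210, 203, 185, 141, 96, 74, 74, 79, 105, 144, 166, 170, 170, 170, 163, 137, 106, 82, 83, 87, 108, 145, 166, 172, 173, 174, 170, 150, 118, 89]]
[[182, 180, 181, 179, 180, 182, 186, 205, 222, 226, 227, 227, 226, 225, 224, 222, 221, 218, 206, 186, 173, 183, 201, 210, 213, 213, 214, 213, 212, 212, 213, 213, 212, 212, 214], [137, 158, 175, 183, 181, 183, 188, 206, 222, 228, 227, 228, 226, 225, 223, 223, 221, 217, 206, 187, 176, 184, 205, 215, 215, 216, 215, 217, 216, 216, 216, 216, 216, 215, 215]]
lip [279.6 124.2]
front_tuck [279.7 244.6]
front_in [279.7 246. ]
lowfront [279.7 242.2]
```

>>> servo_tool([
  {"wx":0,"wy":0,"wz":0,"dx":0.01,"dy":0,"dz":0,"fingers":-0.2},
  {"wx":0,"wy":0,"wz":0,"dx":0.01,"dy":0,"dz":0,"fingers":-0.2},
  {"wx":0,"wy":0,"wz":0,"dx":0.01,"dy":0,"dz":0,"fingers":-0.2},
])

```text
clock: 8.5
eef_pos: [606.7, -22.4, 37.2]
eef_rot: [3.142, 0.002, -0.014]
wrist_force: [-6.4, -0.9, 3.0]
finger_gap: 56.0
finger_force: 3.1
```

>>> servo_tool([
  {"wx":0,"wy":0,"wz":0,"dx":0.01,"dy":0,"dz":0,"fingers":-0.2},
  {"wx":0,"wy":0,"wz":0,"dx":0.01,"dy":0,"dz":0,"fingers":-0.2},
  {"wx":0,"wy":0,"wz":0,"dx":0.01,"dy":0,"dz":0,"fingers":-0.2},
])

```text
clock: 8.8
eef_pos: [606.9, -22.4, 36.8]
eef_rot: [-3.142, 0.004, -0.014]
wrist_force: [-11.3, -0.3, 3.0]
finger_gap: 56.3
finger_force: 5.5
```

>>> servo_tool([
  {"wx":0,"wy":0,"wz":0,"dx":-0.05,"dy":0,"dz":0,"fingers":-0.2},
  {"wx":0,"wy":0,"wz":0,"dx":-0.1,"dy":0,"dz":0,"fingers":-0.2},
  {"wx":0,"wy":0,"wz":0,"dx":-0.12,"dy":0,"dz":-0.3,"fingers":-0.2},
  {"wx":0,"wy":0,"wz":0,"dx":-0.25,"dy":0.2,"dz":-0.65,"fingers":-0.2},
  {"wx":0,"wy":0,"wz":0,"dx":-0.4,"dy":0.6,"dz":-0.65,"fingers":-0.2},
  {"wx":0,"wy":0,"wz":0,"dx":-0.4,"dy":0.8,"dz":-0.65,"fingers":-0.2},
])

```text
clock: 9.4
eef_pos: [566.5, -103.8, 103.9]
eef_rot: [3.141, -0.002, -0.015]
wrist_force: [1.1, -0.1, -0.4]
finger_gap: 56.5
finger_force: 0.0
```

>>> servo_tool([
  {"wx":0,"wy":0,"wz":-0.07,"dx":-0.1,"dy":0.4,"dz":0,"fingers":-0.2},
  {"wx":0,"wy":0,"wz":-0.14,"dx":-0.15,"dy":0.71,"dz":0,"fingers":-0.2},
  {"wx":0,"wy":0,"wz":-0.14,"dx":-0.15,"dy":0.71,"dz":0,"fingers":-0.2},
  {"wx":0,"wy":0,"wz":-0.14,"dx":-0.15,"dy":0.71,"dz":0,"fingers":-0.2},
])

```text
clock: 9.8
eef_pos: [551.2, -172.7, 102.6]
eef_rot: [3.141, -0.001, 0.262]
wrist_force: [0.4, 0.3, -0.7]
finger_gap: 56.5
finger_force: 0.0
```

```bash
python3 - <<'E'
from h import *
p=camera('wrist'); save(p,'w7'); s=read_state(); print(s['eef_pos'],s['eef_rot'],s['clock'])
cv2.imwrite('pics/w7c.png',cv2.resize(cv2.imread('pics/w7.png')[40:340,80:480],None,fx=2,fy=2,interpolation=cv2.INTER_CUBIC))
for r in trace('press_block',p)[:4]:
    m=r['pixels'].astype(np.uint8); c=max(cv2.findContours(m,0,1)[0],key=cv2.contourArea)
    pts=np.array([onz(p,u[0],12,True)[:2] for u in c],np.float32)
    print(round(r['conf'],2),np.round(r['location']),m.sum(),cv2.minAreaRect(pts))
E
```

```text
[ 551.3446387  -172.00137904  102.49972238] [-3.14157116e+00 -3.50902602e-04  2.63213133e-01] 9.85
0.74 [283. 219.] 3159 ((545.842041015625, -174.75770568847656), (46.90843963623047, 59.81803512573242), 15.089334487915039)
0.7 [442. 126.] 3105 ((666.17724609375, -294.41778564453125), (57.68578338623047, 61.008140563964844), 77.48953247070312)
0.61 [248. 301.] 2006 ((451.6295471191406, -165.3340301513672), (36.46699905395508, 69.87686920166016), 86.13433837890625)
0.57 [402. 230.] 2974 ((560.123291015625, -288.6512451171875), (60.5600700378418, 59.77698516845703), 72.415771484375)
```

View pics/w7c.png

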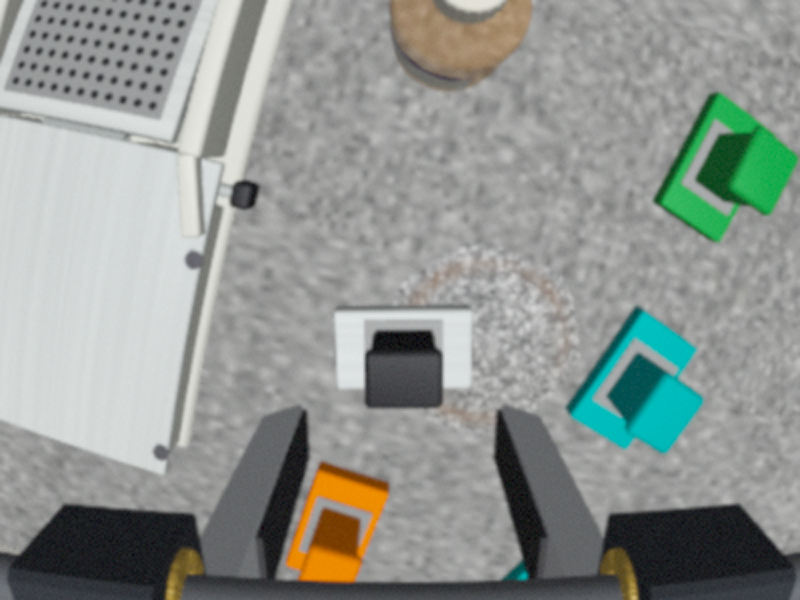

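The close crop confirms it: black handle on a grey foot at crop (403,350), square to the gripper and centred between the fingers.

```bash
python3 - <<'E'
from h import *
p=camera('wrist'); s=read_state(); t=s['eef_pos']; print(t,s['clock'])
f=lambda u,z: onz(p,(u[0]/2+80,u[1]/2+40),z,True)[:2]
R=Ro.from_euler('z',s['eef_rot'][2]).as_matrix()[:2,:2]
for z,P in ((12,[(335,311),(471,309),(337,389),(472,388)]),(52,[(366,349),(441,349),(442,407),(366,407)])):
    q=np.array([f(u,z) for u in P]); c=q.mean(0); print(z,c.round(1),np.linalg.norm(q[0]-q[1]).round(1),'tool dx,dy',(R.T@(c-np.array(t[:2]))*[1,-1]).round(1))
E
```

```text
[ 551.51690532 -171.53922775  102.4902034 ] 9.95
12 [ 549.9 -173.2] 58.4 tool dx,dy [-2.   1.2]
52 [ 550.8 -172.8] 27.8 tool dx,dy [-1.  1.]
```

>>> servo_tool([
  {"wx":0,"wy":0,"wz":0,"dx":-0.015,"dy":0.012,"dz":0.3,"fingers":-0.2},
  {"wx":0,"wy":0,"wz":0,"dx":-0.015,"dy":0.012,"dz":0.6,"fingers":-0.2},
  {"wx":0,"wy":0,"wz":0,"dx":-0.015,"dy":0.012,"dz":0.8,"fingers":-0.2},
  {"wx":0,"wy":0,"wz":0,"dx":-0.015,"dy":0.012,"dz":0.86,"fingers":-0.2},
  {"wx":0,"wy":0,"wz":0,"dx":-0.015,"dy":0.012,"dz":0.86,"fingers":-0.2},
])

```text
clock: 10.45
eef_pos: [550.1, -173.4, 16.1]
eef_rot: [-3.141, 0.001, 0.266]
wrist_force: [0.0, -0.2, 0.4]
finger_gap: 56.4
finger_force: 0.0
```

>>> servo_tool([
  {"wx":0,"wy":0,"wz":0,"dx":0,"dy":0,"dz":0,"fingers":0.2},
  {"wx":0,"wy":0,"wz":0,"dx":0,"dy":0,"dz":0,"fingers":0.6},
  {"wx":0,"wy":0,"wz":0,"dx":0,"dy":0,"dz":0,"fingers":0.6},
  {"wx":0,"wy":0,"wz":0,"dx":0,"dy":0,"dz":0,"fingers":0.6},
  {"wx":0,"wy":0,"wz":0,"dx":0,"dy":0,"dz":0,"fingers":0.6},
], newtons=40)

```text
clock: 10.95
eef_pos: [550.4, -174.2, 17.0]
eef_rot: [3.141, -0.001, 0.266]
wrist_force: [-1.2, 1.1, 4.9]
finger_gap: 29.2
finger_force: 40.0
```

>>> servo_tool([
  {"wx":0,"wy":0,"wz":0,"dx":0,"dy":0,"dz":-0.2,"fingers":0.6},
  {"wx":0,"wy":0,"wz":0,"dx":0,"dy":0,"dz":-0.6,"fingers":0.6},
  {"wx":0,"wy":0,"wz":0,"dx":0,"dy":0,"dz":-0.8,"fingers":0.6},
  {"wx":0,"wy":0,"wz":0,"dx":0,"dy":0,"dz":-0.8,"fingers":0.6},
])

```text
clock: 11.35
eef_pos: [551.2, -174.7, 99.0]
eef_rot: [3.139, -0.004, 0.266]
wrist_force: [-0.3, -0.1, -3.8]
finger_gap: 29.6
finger_force: 40.0
```

```bash
python3 - <<'E'
from h import *
s=read_state(); print(s['eef_pos'],s['eef_rot'],s['clock'],s['wrist_force'],s['finger_gap'],s['finger_force'])
p=camera('wrist');q=camera('side');save(p,'w8');save(q,'s8')
a=cv2.resize(cv2.imread('pics/w8.png')[160:310,180:380],None,fx=4,fy=4,interpolation=2)[:,200:600]
u=proj(q,s['eef_pos']).astype(int); print(u)
b=cv2.resize(cv2.imread('pics/s8.png')[u[1]-60:u[1]+60,u[0]-40:u[0]+40],None,fx=5,fy=5,interpolation=2)
cv2.imwrite('pics/m8.png',np.hstack([a,b]))
E
```

```text
[ 551.21791656 -174.65334348   98.97523164] [ 3.13892659 -0.00358251  0.26568387] 11.35 [-0.28211137 -0.0897214  -3.79491773] 29.57522872840011 39.996864795684814
[301 227]
```

View pics/m8.png

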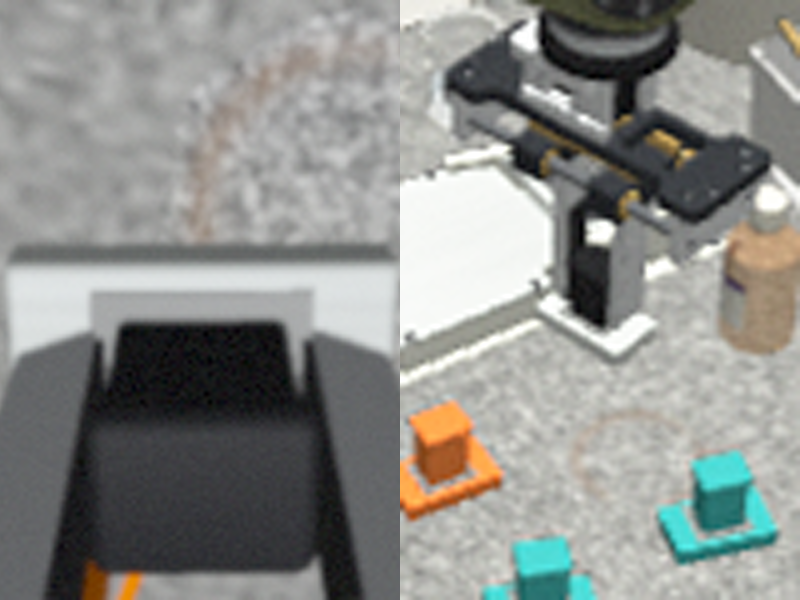

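The block hangs upright in the gripper and the pads hold it by the 30 mm cap, foot level. I'll raise the grip to 60 N and carry it over the bay.

>>> servo_tool([
  {"wx":0,"wy":0,"wz":0.03,"dx":0.2,"dy":-0.3,"dz":0,"fingers":0.6},
  {"wx":0,"wy":0,"wz":0.08,"dx":0.4,"dy":-0.6,"dz":0,"fingers":0.6},
  {"wx":0,"wy":0,"wz":0.14,"dx":0.6,"dy":-0.9,"dz":0,"fingers":0.6},
  {"wx":0,"wy":0,"wz":0.14,"dx":0.6,"dy":-0.9,"dz":0,"fingers":0.6},
  {"wx":0,"wy":0,"wz":0.14,"dx":0.6,"dy":-0.9,"dz":0,"fingers":0.6},
], newtons=60)

```text
clock: 11.95
eef_pos: [583.6, -70.9, 94.4]
eef_rot: [-3.141, 0.003, -0.012]
wrist_force: [-0.3, -0.2, -3.2]
finger_gap: 28.9
finger_force: 60.0
```

>>> servo_tool([
  {"wx":0,"wy":0,"wz":0,"dx":0.25,"dy":-0.25,"dz":0,"fingers":0.6},
  {"wx":0,"wy":0,"wz":0,"dx":0.5,"dy":-0.45,"dz":0.1,"fingers":0.6},
  {"wx":0,"wy":0,"wz":0,"dx":0.565,"dy":-0.49,"dz":0.24,"fingers":0.6},
  {"wx":0,"wy":0,"wz":0,"dx":0.565,"dy":-0.49,"dz":0.24,"fingers":0.6},
  {"wx":0,"wy":0,"wz":0,"dx":0.565,"dy":-0.49,"dz":0.24,"fingers":0.6},
])

```text
clock: 12.45
eef_pos: [640.6, -24.5, 71.6]
eef_rot: [3.142, 0.002, -0.015]
wrist_force: [0.4, 0.1, -2.1]
finger_gap: 28.9
finger_force: 60.0
```

```bash
python3 - <<'E'
from h import *
p=camera('wrist'); s=read_state(); print(s['eef_pos'],s['eef_rot'],s['clock'],s['wrist_force'])
q=camera('scene'); save(p,'w9'); save(q,'c9')
a=cv2.resize(cv2.imread('pics/w9.png')[110:310,180:380],None,fx=3,fy=3,interpolation=2)[:,100:500]
u=proj(q,s['eef_pos']).astype(int)
b=cv2.resize(cv2.imread('pics/c9.png')[u[1]-60:u[1]+60,u[0]-40:u[0]+40],None,fx=5,fy=5,interpolation=2)
cv2.imwrite('pics/m9.png',np.hstack([a,b]))
E
```

```text
[640.8573299  -24.55588998  72.35399772] [ 3.14147709e+00  8.39627104e-04 -1.49284660e-02] 12.5 [ 0.24114357 -0.40252675 -2.69587979]
```

View pics/m9.png

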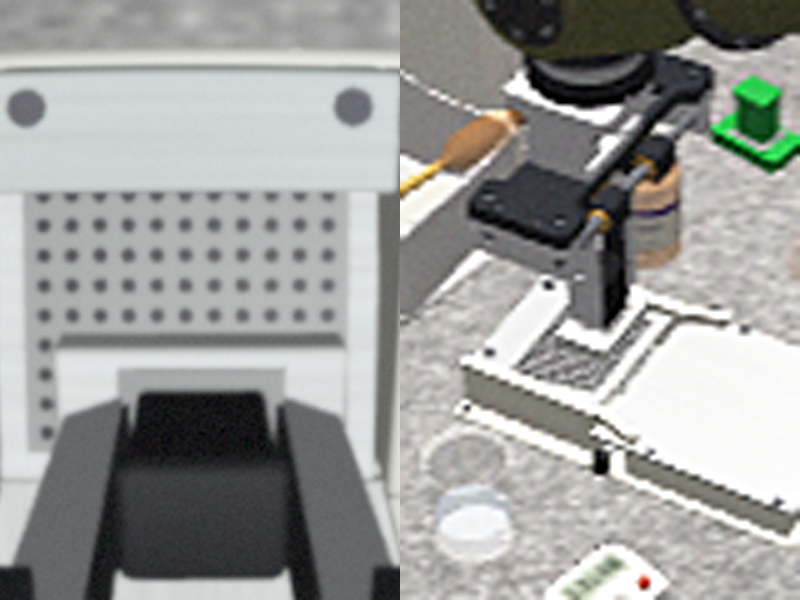

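The block hangs over the plate inside the bay walls; the first hole row shows just at the lip edge, so the plate is still tucked. I'll shift 2 mm and press.

>>> servo_tool([
  {"wx":0,"wy":0,"wz":0,"dx":0,"dy":-0.02,"dz":0.06,"fingers":0.6},
  {"wx":0,"wy":0,"wz":0,"dx":0,"dy":-0.02,"dz":0.12,"fingers":0.6},
  {"wx":0,"wy":0,"wz":0,"dx":0,"dy":-0.02,"dz":0.15,"fingers":0.6},
  {"wx":0,"wy":0,"wz":0,"dx":0,"dy":-0.02,"dz":0.18,"fingers":0.6},
])

```text
clock: 12.95
eef_pos: [641.7, -21.5, 54.5]
eef_rot: [3.141, -0.0, -0.014]
wrist_force: [-0.8, 0.7, 2.3]
finger_gap: 29.0
finger_force: 60.0
```

>>> servo_tool([
  {"wx":0,"wy":0,"wz":0,"dx":0,"dy":0,"dz":0.03,"fingers":0.6},
  {"wx":0,"wy":0,"wz":0,"dx":0,"dy":0,"dz":0.06,"fingers":0.6},
  {"wx":0,"wy":0,"wz":0,"dx":0,"dy":0,"dz":0.08,"fingers":0.6},
])

```text
clock: 13.25
eef_pos: [641.6, -21.4, 46.3]
eef_rot: [3.142, 0.0, -0.014]
wrist_force: [-0.0, 0.4, 0.6]
finger_gap: 29.1
finger_force: 60.0
```

>>> servo_tool([
  {"wx":0,"wy":0,"wz":0,"dx":0,"dy":0,"dz":0.02,"fingers":0.6},
  {"wx":0,"wy":0,"wz":0,"dx":0,"dy":0,"dz":0.04,"fingers":0.6},
  {"wx":0,"wy":0,"wz":0,"dx":0,"dy":0,"dz":0.04,"fingers":0.6},
])

```text
clock: 13.55
eef_pos: [641.8, -21.4, 43.0]
eef_rot: [3.142, -0.001, -0.014]
wrist_force: [-2.9, 0.5, 6.3]
finger_gap: 28.9
finger_force: 60.0
```

>>> servo_tool([
  {"wx":0,"wy":0,"wz":0,"dx":0,"dy":0,"dz":0.015,"fingers":0.6},
  {"wx":0,"wy":0,"wz":0,"dx":0,"dy":0,"dz":0.02,"fingers":0.6},
  {"wx":0,"wy":0,"wz":0,"dx":0,"dy":0,"dz":0.02,"fingers":0.6},
  {"wx":0,"wy":0,"wz":0,"dx":0,"dy":0,"dz":0.02,"fingers":0.6},
])

```text
clock: 13.95
eef_pos: [642.3, -21.4, 42.7]
eef_rot: [3.141, -0.002, -0.014]
wrist_force: [-8.9, -0.1, 20.6]
finger_gap: 28.9
finger_force: 60.0
```

>>> servo_tool([
  {"wx":0,"wy":0,"wz":0,"dx":-0.01,"dy":0,"dz":-0.1,"fingers":0.6},
  {"wx":0,"wy":0,"wz":0,"dx":-0.01,"dy":0,"dz":-0.4,"fingers":0.6},
  {"wx":0,"wy":0,"wz":0,"dx":-0.4,"dy":0,"dz":-0.6,"fingers":0.6},
  {"wx":0,"wy":0,"wz":0,"dx":-0.8,"dy":0,"dz":-0.7,"fingers":0.6},
  {"wx":0,"wy":0,"wz":0,"dx":-0.8,"dy":0,"dz":-0.7,"fingers":0.6},
  {"wx":0,"wy":0,"wz":0,"dx":-0.8,"dy":0,"dz":-0.7,"fingers":0.6},
])

```text
clock: 14.55
eef_pos: [561.6, -20.2, 110.9]
eef_rot: [3.142, -0.001, -0.014]
wrist_force: [0.4, -0.3, -2.0]
finger_gap: 28.9
finger_force: 60.0
```

```bash
python3 - <<'E'
from h import *
p=camera('wrist'); s=read_state(); print(s['eef_pos'],s['eef_rot'],s['clock'],s['wrist_force'])
save(p,'w10')
o=np.array([612.,-22.,0]); R=Ro.from_euler('z',-.0136).as_matrix()
for n,x in dict(lip=(72.5,0,36.5),seated_front_top=(2,0,26),raised_front_top=(4.1,0,42.3),bandL=(2,30,26),bandLraised=(4,30,42.3)).items(): print(n,proj(p,o+R@np.array(x),True).round(1))
cv2.imwrite('pics/w10c.png',cv2.resize(cv2.imread('pics/w10.png')[30:230,150:410],None,fx=3,fy=3,interpolation=2))
E
```

```text
[562.15088011 -20.24413744 110.59772059] [-3.14157546e+00 -8.05171766e-04 -1.42307850e-02] 14.6 [ 0.29856383  0.3188942  -2.48920849]
lip [281.9  65.3]
seated_front_top [281.9 153.3]
raised_front_top [281.9 152.8]
bandL [245.2 153.5]
bandLraised [242.9 153.2]
```

View pics/w10c.png

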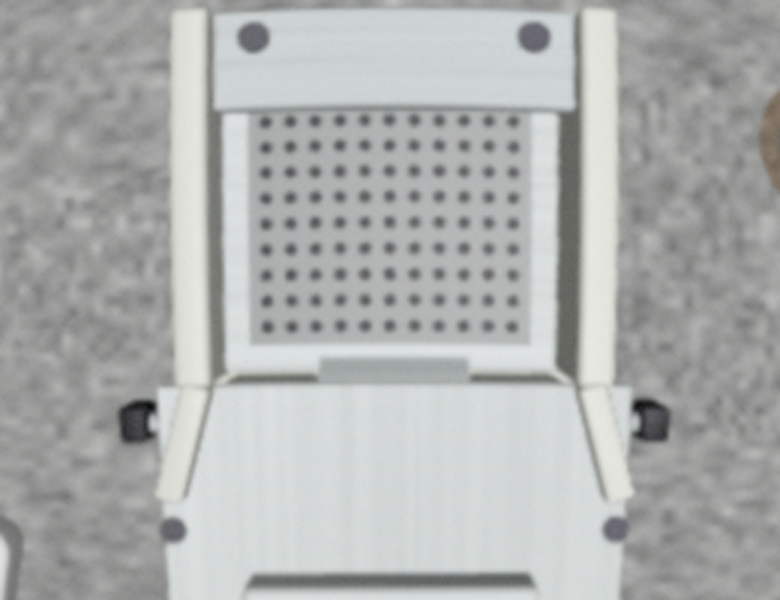

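The picture shows the grey catch at crop (394,370) lying over the plate's front edge, with the plate level and below the apron. It is latched, so I'll put the block back where it stood.

>>> servo_tool([
  {"wx":0,"wy":0,"wz":0,"dx":-0.05,"dy":0.4,"dz":0,"fingers":0.6},
  {"wx":0,"wy":0,"wz":0,"dx":-0.05,"dy":0.77,"dz":0,"fingers":0.6},
  {"wx":0,"wy":0,"wz":0,"dx":-0.05,"dy":0.77,"dz":0,"fingers":0.6},
])

```text
clock: 14.9
eef_pos: [556.1, -100.7, 109.8]
eef_rot: [3.141, 0.0, -0.017]
wrist_force: [-0.3, 0.9, -2.9]
finger_gap: 28.8
finger_force: 60.0
```

>>> servo_tool([
  {"wx":0,"wy":0,"wz":0,"dx":-0.05,"dy":0.4,"dz":0,"fingers":0.6},
  {"wx":0,"wy":0,"wz":0,"dx":-0.05,"dy":0.77,"dz":0,"fingers":0.6},
  {"wx":0,"wy":0,"wz":0,"dx":-0.05,"dy":0.77,"dz":0.3,"fingers":0.6},
  {"wx":0,"wy":0,"wz":0,"dx":-0.05,"dy":0.77,"dz":0.6,"fingers":0.6},
  {"wx":0,"wy":0,"wz":0,"dx":-0.05,"dy":0.77,"dz":0.8,"fingers":0.6},
  {"wx":0,"wy":0,"wz":0,"dx":-0.05,"dy":0.77,"dz":0.85,"fingers":0.6},
  {"wx":0,"wy":0,"wz":0,"dx":-0.05,"dy":0.77,"dz":0.85,"fingers":0.6},
])

```text
clock: 15.6
eef_pos: [549.6, -173.8, 24.7]
eef_rot: [-3.141, 0.001, -0.014]
wrist_force: [-0.5, 0.3, -1.6]
finger_gap: 29.3
finger_force: 60.0
```

>>> servo_tool([
  {"wx":0,"wy":0,"wz":0,"dx":0,"dy":0,"dz":0.03,"fingers":0.6},
  {"wx":0,"wy":0,"wz":0,"dx":0,"dy":0,"dz":0.06,"fingers":0.6},
  {"wx":0,"wy":0,"wz":0,"dx":0,"dy":0,"dz":0.072,"fingers":0.6},
  {"wx":0,"wy":0,"wz":0,"dx":0,"dy":0,"dz":0.072,"fingers":0.6},
  {"wx":0,"wy":0,"wz":0,"dx":0,"dy":0,"dz":0.072,"fingers":0.6},
])

```text
clock: 16.1
eef_pos: [549.5, -174.1, 18.5]
eef_rot: [3.141, -0.0, -0.014]
wrist_force: [-0.2, -0.6, -2.4]
finger_gap: 29.1
finger_force: 60.0
```

>>> servo_tool([
  {"wx":0,"wy":0,"wz":0,"dx":0,"dy":0,"dz":0.01,"fingers":0.6},
  {"wx":0,"wy":0,"wz":0,"dx":0,"dy":0,"dz":0.015,"fingers":0.6},
  {"wx":0,"wy":0,"wz":0,"dx":0,"dy":0,"dz":0.015,"fingers":0.6},
  {"wx":0,"wy":0,"wz":0,"dx":0,"dy":0,"dz":0.015,"fingers":0.6},
])

```text
clock: 16.5
eef_pos: [549.6, -174.1, 17.1]
eef_rot: [3.142, -0.0, -0.014]
wrist_force: [-1.2, 1.8, 3.4]
finger_gap: 28.9
finger_force: 60.0
```

Contact with the worktop. I'll release, lift and check.

>>> servo_tool([
  {"wx":0,"wy":0,"wz":0,"dx":0,"dy":0,"dz":0,"fingers":0.3},
  {"wx":0,"wy":0,"wz":0,"dx":0,"dy":0,"dz":0,"fingers":-0.1},
  {"wx":0,"wy":0,"wz":0,"dx":0,"dy":0,"dz":0,"fingers":-0.2},
  {"wx":0,"wy":0,"wz":0,"dx":0,"dy":0,"dz":0,"fingers":-0.2},
  {"wx":0,"wy":0,"wz":0,"dx":0,"dy":0,"dz":0,"fingers":-0.2},
])

```text
clock: 17.0
eef_pos: [549.4, -174.1, 16.7]
eef_rot: [-3.142, 0.0, -0.014]
wrist_force: [-0.2, 0.1, -0.2]
finger_gap: 56.0
finger_force: 0.0
```

>>> servo_tool([
  {"wx":0,"wy":0,"wz":0,"dx":0,"dy":0,"dz":-0.3,"fingers":-0.2},
  {"wx":0,"wy":0,"wz":0,"dx":0,"dy":0,"dz":-0.7,"fingers":-0.2},
  {"wx":0,"wy":0,"wz":0,"dx":0,"dy":0,"dz":-1.0,"fingers":-0.2},
  {"wx":0,"wy":0,"wz":0,"dx":0,"dy":0,"dz":-1.0,"fingers":-0.2},
  {"wx":0,"wy":0,"wz":0,"dx":0,"dy":0,"dz":-1.0,"fingers":-0.2},
])

```text
clock: 17.5
eef_pos: [549.5, -174.1, 116.8]
eef_rot: [3.141, -0.001, -0.014]
wrist_force: [-0.5, 0.3, -0.5]
finger_gap: 56.4
finger_force: 0.0
```

```bash
python3 - <<'E'
from h import *
p=camera('wrist'); s=read_state(); print(s['eef_pos'],s['finger_gap'],s['clock'],s['wrist_force'])
save(p,'w11')
# block upright check: centres of foot & cap from mask vs upright model
o=np.array([549.6,-174.1,0])
for r in trace('press_block',p)[:3]:
    print(np.round(r['location']), round(r['conf'],2), cv2.boundingRect(r['pixels'].astype(np.uint8)))
R=Ro.from_euler('z',-.014).as_matrix()
P=np.array([proj(p,o+R@np.array([a*x,b*y,z]),True) for x,y,z in ((18,30,0),(18,30,12),(12,15,52)) for a in (1,-1) for b in (1,-1)])
print('model bbox',P.min(0).round(),P.max(0).round())
E
```

```text
[ 548.98674384 -173.91903772  115.8199587 ] 56.46505016826002 17.55 [-0.40651044  0.74288253 -1.08590446]
[279. 211.] 0.9 (247, 188, 68, 49)
[397. 193.] 0.8 (366, 159, 61, 68)
[389. 284.] 0.66 (371, 272, 37, 32)
model bbox [247. 186.] [314. 236.]
```

The block's outline matches the upright model (247–314 by 186–236 px), so it is standing free, and the arm is clear. I'll hand it in.

```bash
python3 -c "
from cell import *
print(sign_off())"
```

```text
the job is handed in; nothing more can be done
None
```

The plate is seated under the lip with the catch over its front edge, the press block stands upright at its original spot, and the job was handed in at about 17.6 s; the hand-in returned no verdict.

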